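# Dock an electronic bin label and hold it on its contacts

## Task

Start pairing on the bench dock: twist its spring-return knob clockwise to its stop and let it spring back. Then, leaving the narrower one in its stand, take the wider of the two upright label holders from its stand, push it upright down behind the lip of the dock's bay, display still towards the front, until its spring contact bar is fully down. Finish while still holding it there, pressed home; do not let go.

Things in the scene. Friction and masses are not known exactly. Their poses are not given: they have to be found in the camera images.
- dock: Grey dock fixed to the bench: base plate 100 x 226 x 12 mm, origin under it, x away from the robot, y left, z up. Bay with contact bar on its right part, knob on its left. Knob housing 70 x 74 mm, top 31 mm above the bench.
- dock_knob (a joint): Angle of the dock's black wing knob, rad: 0 at rest, grows as it is turned clockwise seen from above, hard stop at 1.15. A spring returns it to 0 when released (0.03 N m at rest, 0.145 N m at the stop).
- dock_knob_grip (a point): Grip point of the knob, on its vertical turning axis, 60 mm above the bench, 131 mm left (+y) of the bay. The grip is an upright black wing 44 mm long (this point's x axis, which turns with the knob), 12 mm thick (y), its top 12.5 mm above and its foot 23 mm below this point. z is up.
- dock_bay (a point): Fixed point at the middle of the bay's slot, 24 mm above the bench, level with the top of the contact bar at rest. x from front lip to back panel (away from the robot), y left along the slot, z up. Slot 13 mm wide (x), 74 mm long between end cheeks (y). Heights above the bench: lip and cheeks 36 mm, outward flare on the lip up to 45 mm (mouth 19 mm), back panel 50 mm.
- dock_shoe (a joint): How far the black spring contact bar in the bay (50 mm long along the slot, 10 mm wide) is pressed down, m: 0 at rest, stop at 0.006. It pushes up with 2.4 N at 0 and 9.6 N at the stop; the label holder's weight does not move it, and it rises when released.
- label_wide_center (a point): Centre of the wider label holder: a white upright plate, 9 mm thick (x), 64 mm wide (y), 76 mm high (z up), about 80 g, display on its -x face. Loose in the slot of a fixed grey stand (foot 60 x 84 mm, walls 23 mm high), underside 6 mm above the bench, x about away from the robot. Home in the bay, its centre is 32 mm above dock_bay. Grasp its upper third across the 9 mm.
- label_wide_face (a point): Middle of the wider label holder's front face, which carries the grey display window: 4.5 mm in front (-x) of its centre. In the bay it must look to the lip (the bay's -x), as in the stand it looks roughly to the robot.
- label_narrow_center (a point): Centre of the narrower label holder, which is to stay in its stand: the same as the wider, but 44 mm wide. The two stands stand 100 to 230 mm apart, left of the dock; which is on the left varies.
- label_wide: The wider label holder; origin at the centre of its underside.

How it is judged (in metres and radians):
On the way, in this order (a step that is already met when the one before it is completed fails the run):
1. the knob is turned clockwise to its stop (value of joint dock_knob above 1.05 rad), for 0.1 s.
2. the knob is let go and has sprung back (value of joint dock_knob below 0.1 rad and contact force between dock_knob and the fingers below 0.1 N), for 0.2 s.
3. the wider label holder is behind the lip, pressed down on the contact bar (x of label_wide_center in the frame of dock_bay between -0.006 and 0.006 m and y of label_wide_center in the frame of dock_bay between -0.008 and 0.008 m and x of label_wide_face in the frame of dock_bay below 0 m and value of joint dock_shoe above 0.004 m and z of label_wide_center in the frame of dock_bay below 0.0355 m and angle between label_wide_center's own z axis and vertical below 0.12 rad and angle between the x axis of label_wide_center and the x axis of dock_bay, either way round below 0.15 rad and contact force between label_wide and the fingers above 1 N), for 0.2 s.
At the end, for the whole second after the job is handed in: Wide label upright (0.12 rad) in the bay, display to the lip, within 6 mm across, 8 mm along and 0.15 rad of the slot, at rest, fingers on it with over 1 N, contact bar down over 4 mm; knob back under 0.1 rad; narrow label within 20 mm of its start (all of step 3 and value of joint dock_knob below 0.1 rad and linear speed of label_wide below 0.02 m/s and distance of label_narrow_center from where it was at the start of the episode below 0.02 m); the arm keeps its last pose, push and grip.
It fails at once if the narrower label holder is taken out of or knocked from its stand (distance of label_narrow_center from where it was at the start of the episode above 0.03 m).
It fails at once if the wider label holder is dropped or laid down (angle between label_wide_center's own z axis and vertical above 1.2 rad).
It also fails if it takes over 54 s, if anything falls off the work surface, if the arm or the gripper's body presses on something with over 40 N, if the wrist force passes 120 N, or if a joint passes its speed limit or range.

## Robot

A 6-joint arm with a two-finger parallel gripper is mounted at the origin on a cart in front of the work surface, level with it; the furniture and walls round the work are solid. World frame = base frame: x ahead of the robot, y to its left, z up, the work surface at z = 0. Lengths are in m, angles in degrees, forces in N, time in s.
With the tool pointing down it reaches from about 0.325 to 0.9 m from the base axis. Payload 3.5 kg.
Tool frame: the origin (TCP) lies on the centre line of the jaws, within the pads' length; the fingertips stand 17 mm ahead of it and the grasp point (between the pads) lies 2 mm behind it; z points along the fingers, y is the direction in which the jaws open and shut (so a half turn about z gives the same grasp; the last joint's range is limited). The gripper opens to 85 mm and grips with 20 to 120 N. Pads are 22 mm wide; open, the fingers measure 114 mm over their backs; the gripper's body (76 mm by 85 mm) begins 54 mm behind the grasp point. The pads swing forward as they close: fully open they stand 13 mm farther back than shut.
Start: joints at [-79.378, 15.837, -1.513, 72.651, 0, 84.076], TCP at [0.178, -0.599, 0.209] pointing down, gripper open.
Joint ranges: [-178.77, 178.77], [-48.84, 107.48], [-61.69, 71.31], [-111.58, 123.2], [-90, 87.43], [-180, 180]. Speed limits (degrees/s): [147.25, 147.25, 180, 180, 180, 180].

## Interface

Orientations are given as a 3x3 rotation matrix whose columns are the frame's x, y, z axes.
In Python, from rig import get_obs, grab_frame, camera_params, workorder gives the robot as it stands.
- The arm moves only by the shell command python3 -m creep 'ROWS'. ROWS is text: rows parted by semicolons, each of 5 numbers parted by spaces: the shift along the world's x, y, z in mm, then the turn about the world's z in degrees, then the closure in counts, from 0 (fully open) to 255 (shut). A call has 1 to 12 rows; each row is the pose to reach, as a shift and turn from the pose measured when the call began; what a row does not reach only later rows make up. A row lasts 1/12 s, in which the tool goes at most 41.7 mm and 7.16 degrees, less where a joint would pass 70% of its speed; a pose out of reach is approached as far as the arm can. A call with a gripper value outside its range is refused whole. The fingers move at their own pace and stop on an object; the grip force is fixed at half the most. Time passes only in rows, so rows that repeat a pose let the fingers close. It gives the time, the measured TCP pose, the force and the opening at its end, in the units of the state.
- get_obs(): the state, without advancing time (a new reading comes with each control period).
- grab_frame(name): name is "scene" or "top"; returns the picture (400x640x3 uint8, blue, green, red); there is no depth.
- camera_params(name): a dict with "fx", "fy", "cx", "cy" (pixels), "dist_coeffs" ([k1, k2, p1, p2, k3] as OpenCV has them; the pictures are not rectified), "rvec" (rotation vector, rad) and "tvec" (3), from world to camera coordinates, as OpenCV has them. Camera axes: x right, y down, z forward; pixel columns grow to the right and rows downward; lengths in m; the calibration is good to about 2 mm. A picture is of the moment at which its call begins. camera_params takes no time and is no camera call.
- workorder.job_done(): hands the job in, once; it reports no verdict.
The state is a dict: "t": time; "joint_positions": joint angles; "qvel": joint speeds; "joint_torque": joint torques, N m; "ee_pos": TCP position; "eef_rot": TCP orientation; "contact_force": force on the tool from outside, world axes, zero at the start; "torque": the same for the moment, N m; "opening": opening from 0.0 (shut) to 1.0 (fully open).
Only numpy, scipy, OpenCV 4.12 (cv2) and the standard library are available. Lean on these libraries where they do the work, as an engineer would, in place of code of your own. Each camera call takes 0.05 s, during which the arm holds its last target.

## Working session

There is one attempt and no reset: what is moved stays moved. The work goes in short steps, Python scripts to look and compute and a shell command to move; the robot and the scene stay as the last step left them, time stands still between calls to the robot, and variables do not carry over. Pictures are saved under pics/ and viewed, and the job is handed in when it is done.

```bash
mkdir -p pics; ls; python3 - <<'E'
from rig import get_obs, grab_frame, camera_params
import cv2
o=get_obs(); print(o)
for n in("scene","top"):
    cv2.imwrite(f"pics/{n}0.png",grab_frame(n)); print(n,camera_params(n))
E
```

```text
pics
{'t': 0.0, 'joint_positions': array([-7.93755632e+01,  1.58803575e+01, -1.59803968e+00,  7.26495329e+01,
       -1.59490989e-03,  8.40764980e+01]), 'qvel': array([-0.03276348, -0.12861313, -0.02212658,  0.09067485, -0.03180364,
        0.08640164]), 'joint_torque': array([-1.90697159e-03, -4.45506513e+01,  2.95205945e+01,  1.65112352e-02,
       -1.51909703e-04, -6.89696492e-06]), 'ee_pos': array([ 0.17784996, -0.59830462,  0.20813537]), 'eef_rot': array([[ 9.58581802e-01,  2.84817021e-01, -4.39021581e-04],
       [ 2.84817287e-01, -9.58579324e-01,  2.18938926e-03],
       [ 2.02738316e-04, -2.22374964e-03, -9.99997507e-01]]), 'contact_force': array([-0.06042063,  0.32626462, -0.35990697]), 'torque': array([ 0.02966787, -0.03075186,  0.01157347]), 'opening': 1.004097506937584}
scene {'fx': 513.3451077356938, 'fy': 513.3451077356938, 'cx': 316.19514632221023, 'cy': 200.29815553560763, 'dist_coeffs': array([-0.03802188,  0.        ,  0.        ,  0.        ,  0.        ]), 'rvec': array([ 0.97581593, -2.48152217,  1.05343564]), 'tvec': array([0.33514755, 0.34165439, 0.96236605])}
top {'fx': 504.0690629270414, 'fy': 504.0690629270414, 'cx': 310.300993552813, 'cy': 199.7755825543991, 'dist_coeffs': array([-0.14664946,  0.        ,  0.        ,  0.        ,  0.        ]), 'rvec': array([ 2.11365333, -2.15781516,  0.18317311]), 'tvec': array([-0.0759371 ,  0.52262544,  1.16550031])}
```

```bash
sleep 1
```

```text
(no output)
```

View pics/scene0.png

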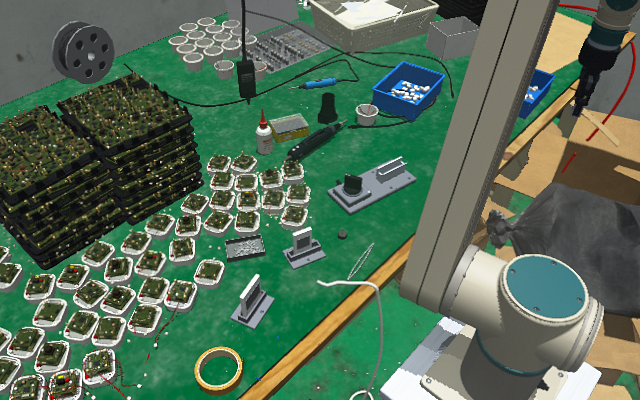

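View pics/top0.png

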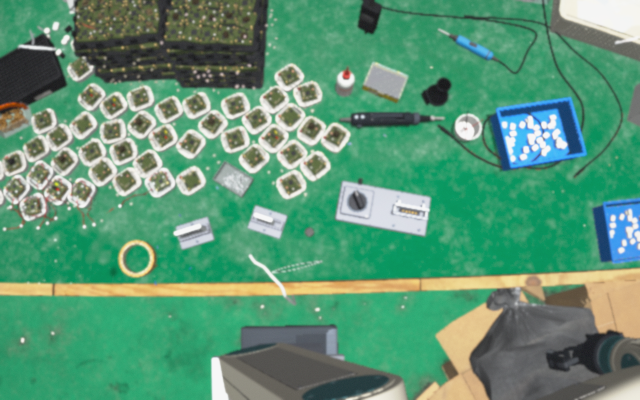

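The scene shows the dock at about (372,188), its knob at (350,185) and its bay at (393,168). The stands are near (303,245) and (252,300). In the top picture the dock is at (383,208), the stands at (194,232) and (267,220). I'll enlarge both.

```bash
python3 - <<'E'
import cv2
t=cv2.imread("pics/top0.png"); s=cv2.imread("pics/scene0.png")
cv2.imwrite("pics/c1.png",cv2.resize(t[175:240,332:437],None,fx=7.5,fy=7.5,interpolation=cv2.INTER_CUBIC))
cv2.imwrite("pics/c2.png",cv2.resize(t[195:255,170:290],None,fx=6.5,fy=6.5,interpolation=cv2.INTER_CUBIC))
cv2.imwrite("pics/c3.png",cv2.resize(s[145:220,320:420],None,fx=8,fy=8,interpolation=cv2.INTER_CUBIC))
cv2.imwrite("pics/c4.png",cv2.resize(s[220:330,220:335],None,fx=5.4,fy=5.4,interpolation=cv2.INTER_CUBIC))
E
```

```text
(no output)
```

View pics/c1.png

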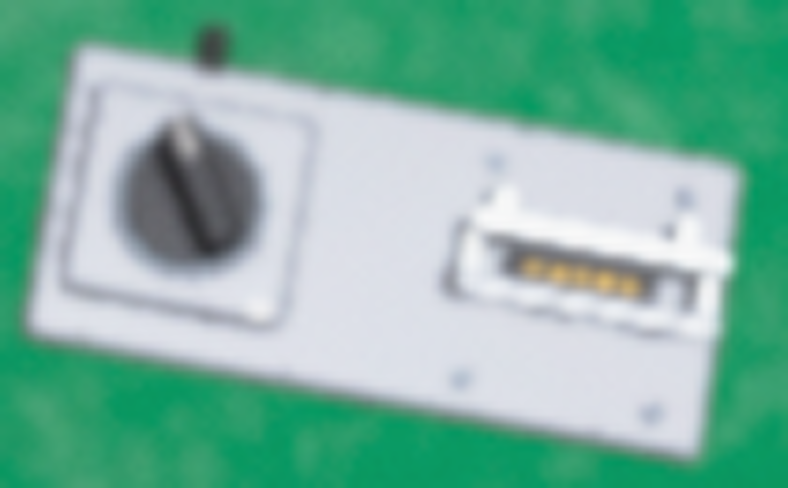

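View pics/c2.png

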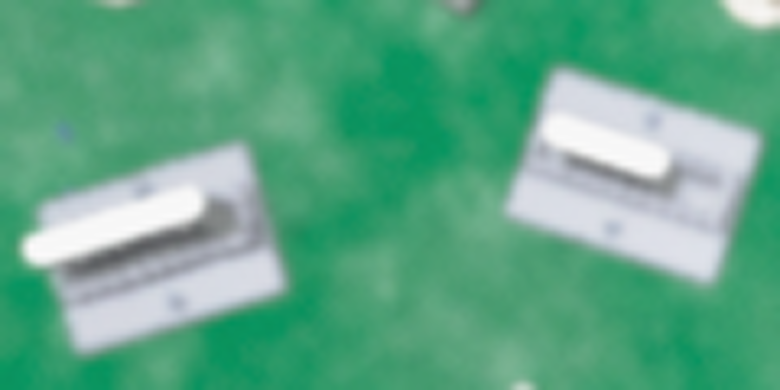

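View pics/c3.png

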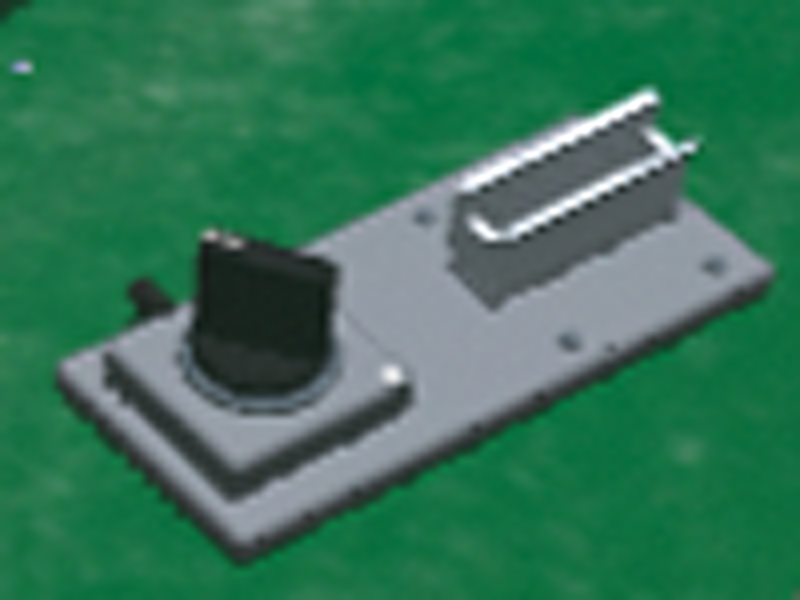

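View pics/c4.png

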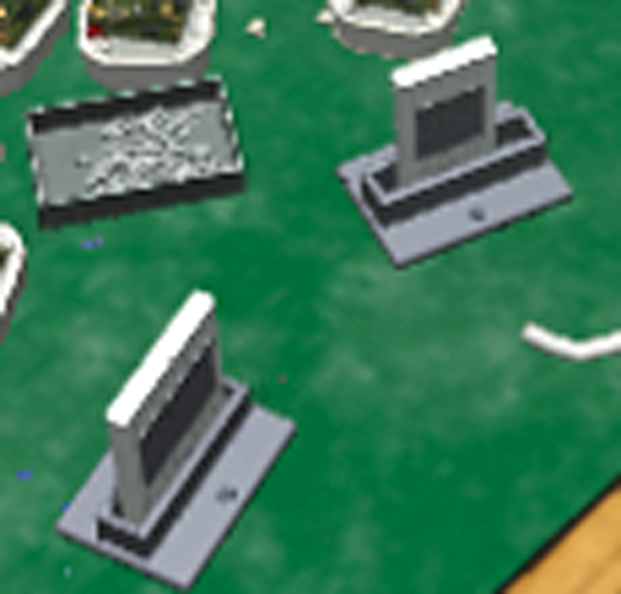

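The left stand holds the wider plate, judging by how much of the stand it fills and by its shape. Next I'll unproject the points I read off and cross-check them between the two cameras.

```bash
cat > h.py <<'E'
import numpy as np, cv2
from rig import camera_params
def P(n):
    c=camera_params(n);K=np.array([[c['fx'],0,c['cx']],[0,c['fy'],c['cy']],[0,0,1]])
    return K,np.array(c['dist_coeffs']),np.array(c['rvec']),np.array(c['tvec'])
def unp(n,uv,z):
    K,d,r,t=P(n);R=cv2.Rodrigues(r)[0]
    q=cv2.undistortPoints(np.array([[uv]],float),K,d)[0,0]
    v=R.T@np.array([q[0],q[1],1]);o=-R.T@t
    return o+v*(z-o[2])/v[2]
def proj(n,p):
    K,d,r,t=P(n);return cv2.projectPoints(np.array(p,float).reshape(-1,3),r,t,K,d)[0][:,0]
CR={'c1':('top',332,175,7.5),'c2':('top',170,195,6.5),'c3':('scene',320,145,8),'c4':('scene',220,220,5.4)}
def cu(c,u,v,z):
    n,x,y,f=CR[c];return unp(n,((u+.5)/f-.5+x,(v+.5)/f-.5+y),z)
E
python3 - <<'E'
from h import *
np.set_printoptions(precision=4,suppress=True)
for name,L in {
'dockBL':[('c1',80,47,.012),('c3',60,365,.012)],'dockBR':[('c1',742,168,.012),('c3',580,118,.012)],
'dockFR':[('c1',698,458,.0),('c3',775,265,.012)],'dockFL':[('c1',28,333,.0),('c3',240,545,.012)],
'knob end back':[('c1',180,117,.0725),('c3',205,235,.0725)],'knob end front':[('c1',212,252,.0725),('c3',335,268,.0725)],
'disc centre':[('c1',190,200,.037)],
'bar':[('c1',583,278,.024)],
'panelL':[('c1',485,212,.05),('c3',465,187,.05)],'panelR':[('c1',733,262,.05),('c3',655,95,.05)],
'flareL':[('c3',495,238,.045)],'flareR':[('c1',715,330,.045),('c3',695,147,.045)],
'wideL':[('c2',25,250,.082),('c4',112,412,.082)],'wideR':[('c2',203,200,.082),('c4',207,297,.082)],
'narL':[('c2',545,130,.082),('c4',397,77,.082)],'narR':[('c2',667,162,.082),('c4',492,44,.082)],
}.items(): print(name,*[cu(*l)[:2] for l in L])
E
```

```text
dockBL [ 0.5724 -0.1671] [ 0.5725 -0.1675]
dockBR [ 0.5273 -0.3861] [ 0.5253 -0.3829]
dockFR [ 0.4324 -0.3686] [ 0.4327 -0.3661]
dockFL [ 0.479  -0.1478] [ 0.4784 -0.1452]
knob end back [ 0.5369 -0.1935] [ 0.5371 -0.1931]
knob end front [ 0.4938 -0.202 ] [ 0.4981 -0.2089]
disc centre [ 0.5162 -0.1992]
bar [ 0.4899 -0.3282]
panelL [ 0.5083 -0.2924] [ 0.5071 -0.289 ]
panelR [ 0.4904 -0.3718] [ 0.4899 -0.3697]
flareL [ 0.4879 -0.2807]
flareR [ 0.4692 -0.3659] [ 0.4676 -0.3622]
wideL [0.4427 0.233 ] [0.4461 0.2298]
wideR [0.4596 0.1686] [0.4593 0.171 ]
narL [0.4825 0.0459] [0.4851 0.0436]
narR [0.4701 0.0024] [0.4696 0.0042]
```

Both cameras agree to 2–4 mm. I get dock yaw ≈ -12°, knob at (0.516,-0.200) with its wing at ≈15.7°, and bay at (0.489,-0.328). The wide label is at (0.452,0.2006), yaw ≈ 13.8°. I'll make a half turn on the way to the knob so joint 6 has room for the clockwise twist.

```bash
python3 -m creep '150 180 0 85 0;150 180 0 85 0;150 180 0 85 0;150 180 0 85 0;150 180 0 85 0;150 180 0 85 0;150 180 0 85 0;150 180 0 85 0;150 180 0 85 0;150 180 0 85 0;150 180 0 85 0;150 180 0 85 0'
```

```text
t: 1.1
ee_pos: [0.3277, -0.4179, 0.2077]
eef_rot: [[-0.206, 0.979, -0.003], [0.979, 0.206, 0.001], [0.001, -0.002, -1.0]]
contact_force: [-0.6, 0.9, -0.6]
opening: 1.003
```

```bash
python3 -m creep '188 218 -60 85 0;188 218 -60 85 0;188 218 -60 85 0;188 218 -60 85 0;188 218 -60 85 0;188 218 -60 85 0;188 218 -60 85 0;188 218 -60 85 0;188 218 -60 85 0;188 218 -60 85 0;188 218 -60 85 0;188 218 -60 85 0'; python3 - <<'E'
from h import *
from rig import *
o=get_obs();print(o['ee_pos'],np.degrees(np.arctan2(o['eef_rot'][1,0],o['eef_rot'][0,0])),o['joint_positions'])
s=grab_frame("scene");cv2.imwrite("pics/s1.png",cv2.resize(s[90:240,300:460],None,fx=4,fy=4,interpolation=cv2.INTER_CUBIC))
E
```

```text
t: 2.1
ee_pos: [0.5153, -0.1993, 0.1471]
eef_rot: [[-0.992, -0.127, -0.002], [-0.127, 0.992, -0.002], [0.002, -0.002, -1.0]]
contact_force: [-0.0, 0.8, 0.3]
opening: 1.0
[ 0.51532067 -0.19928569  0.14706283] -172.7189681229522 [-27.75596101  10.94447246 -15.51650278  63.59640949  -0.1586944
 -35.0370303 ]
```

View pics/s1.png

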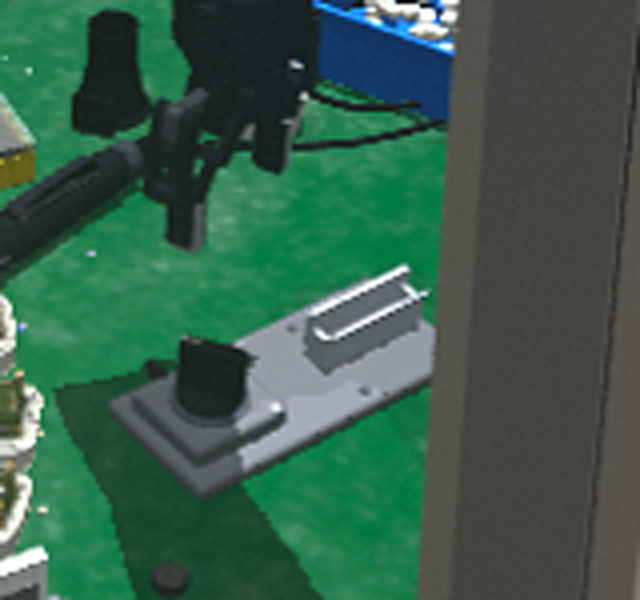

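The gripper hangs open above the knob with the wing untouched at about (212,375) in the crop. Turning the last 8°, then descending and closing.

```bash
python3 -m creep '1 0 -20 7 0;1 0 -45 8 0;1 0 -70 8 0;1 0 -87 8 0;1 0 -88 8 0;1 0 -88 8 0;1 0 -88 8 255;1 0 -88 8 255;1 0 -88 8 255;1 0 -88 8 255;1 0 -88 8 255;1 0 -88 8 255'
```

```text
t: 3.15
ee_pos: [0.5166, -0.1996, 0.0596]
eef_rot: [[-0.964, -0.266, -0.001], [-0.266, 0.964, -0.003], [0.002, -0.002, -1.0]]
contact_force: [-0.7, -1.0, -0.3]
opening: 0.144
```

The opening is 12 mm, so the wing is gripped. Turning clockwise, slightly past the stop.

```bash
python3 -m creep '0 0 0 -7 255;0 0 0 -14 255;0 0 0 -21 255;0 0 0 -28 255;0 0 0 -35 255;0 0 0 -42 255;0 0 0 -49 255;0 0 0 -56 255;0 0 0 -61 255;0 0 0 -65 255;0 0 0 -67 255;0 0 0 -67 255'; python3 -c "
from rig import *;o=get_obs();print(o['torque'],o['eef_rot'][:,0])"
```

```text
t: 4.15
ee_pos: [0.5166, -0.1996, 0.0598]
eef_rot: [[-0.621, 0.784, -0.003], [0.784, 0.621, -0.0], [0.002, -0.002, -1.0]]
contact_force: [0.2, 0.0, 0.2]
opening: 0.004
[6.89292879e-03 1.31019869e-05 2.87834244e-02] [-0.62128147  0.78358599  0.00152535]
```

The jaws are shut, so the wing slipped out. I need to look.

```bash
python3 - <<'E'
from h import *
from rig import *
s=grab_frame("scene");cv2.imwrite("pics/s2.png",cv2.resize(s[110:230,300:440],None,fx=5,fy=5,interpolation=cv2.INTER_CUBIC))
E
```

```text
(no output)
```

View pics/s2.png

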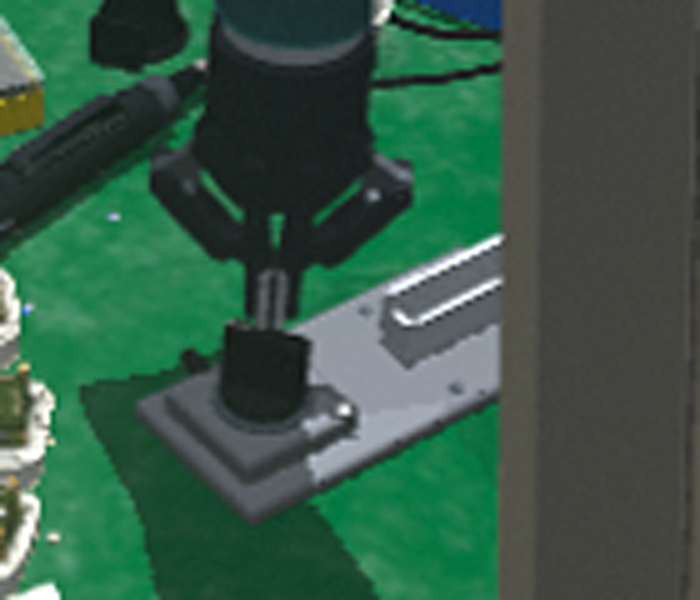

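```bash
python3 - <<'E'
from h import *
np.set_printoptions(precision=1,suppress=True)
from rig import *
o=get_obs();p=o['ee_pos'];print(p)
for n in('scene',):
  for q in ([0,0,-.017],[0,0,0],[0,0,.03],[0,0,.0127]): 
    uv=proj(n,p+q)[0]; print(q,uv,(uv-[300,110])*5)
t=grab_frame("top");cv2.imwrite("pics/t2.png",cv2.resize(t[150:250,320:450],None,fx=6,fy=6,interpolation=cv2.INTER_CUBIC))
E
```

```text
[ 0.5 -0.2  0.1]
[0, 0, -0.017] [352.5 185.3] [262.5 376.6]
[0, 0, 0] [352.9 180.3] [264.6 351.4]
[0, 0, 0.03] [353.7 171.2] [268.3 305.8]
[0, 0, 0.0127] [353.2 176.5] [266.1 332.3]
```

View pics/t2.png

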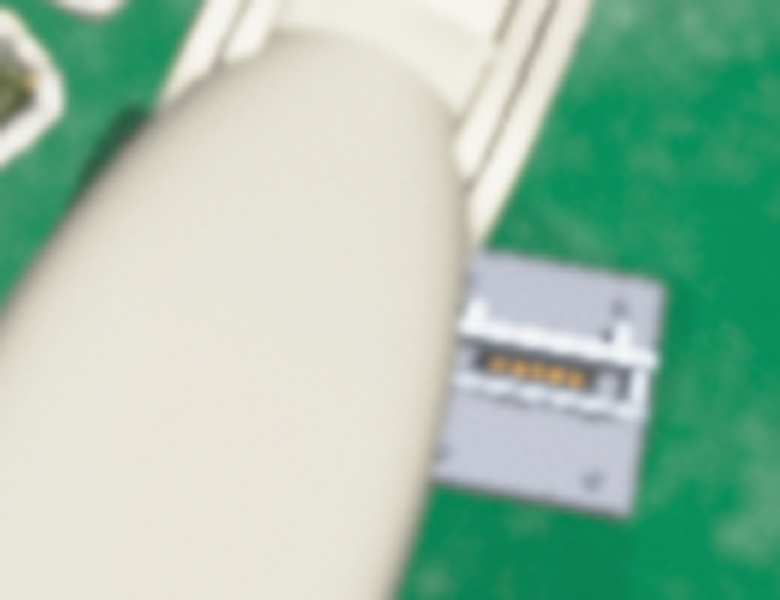

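```bash
python3 - <<'E'
from h import *
from rig import *
s=grab_frame("scene")
b=cv2.resize(s[140:205,325:390],None,fx=9,fy=9,interpolation=cv2.INTER_NEAREST).astype(float)
b=np.clip((b/255)**.5*255,0,255).astype(np.uint8)
o=get_obs();p=o['ee_pos']
for k in (-.017,0,.02,.04,.06):
  u=(proj('scene',p+[0,0,k])[0]-[325,140]+.5)*9;cv2.circle(b,tuple(int(x) for x in u),3,(0,0,255),-1)
cv2.imwrite("pics/s3.png",b)
E
```

```text
(no output)
```

View pics/s3.png

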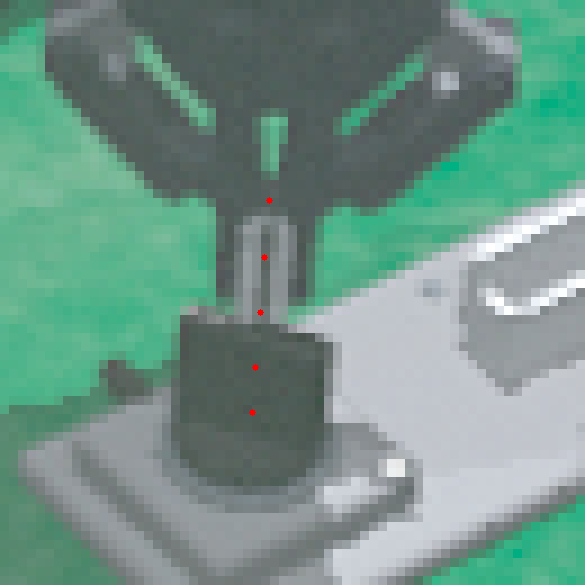

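```bash
python3 - <<'E'
from h import *
np.set_printoptions(precision=1,suppress=True)
p=np.array([.5153,-.1993,.1471]);y=np.array([-.127,.992,0])
for s in(1,-1):
  for w in (.042,.057):
    for z in (.03,.013,-.004,-.017): print(s,w,z,(proj('scene',p+s*w*y+[0,0,z])[0]-[300,90]+.5)*4)
K,d,r,t=P('scene');print((-cv2.Rodrigues(r)[0].T@t)*1000)
E
```

```text
1 0.042 0.03 [188.  251.1]
1 0.042 0.013 [186.5 274.2]
1 0.042 -0.004 [185.  296.8]
1 0.042 -0.017 [183.9 313.9]
1 0.057 0.03 [173.6 264.6]
1 0.057 0.013 [172.2 287.7]
1 0.057 -0.004 [170.8 310.4]
1 0.057 -0.017 [169.8 327.5]
-1 0.042 0.03 [265. 179.]
-1 0.042 0.013 [262.8 201.9]
-1 0.042 -0.004 [260.7 224.3]
-1 0.042 -0.017 [259.  241.2]
-1 0.057 0.03 [278.1 166.8]
-1 0.057 0.013 [275.8 189.6]
-1 0.057 -0.004 [273.5 212. ]
-1 0.057 -0.017 [271.8 228.8]
[-52.1 565.5 912.5]
```

```bash
python3 -m creep '0 0 30 0 255;0 0 60 0 255;0 0 60 0 255'; python3 - <<'E'
from h import *
from rig import *
s=grab_frame("scene")
b=cv2.resize(s[125:205,325:405],None,fx=7,fy=7,interpolation=cv2.INTER_NEAREST).astype(float)
b=np.clip((b/255)**.5*255,0,255).astype(np.uint8)
o=get_obs();p=o['ee_pos']
for k in (-.017,0,.02,.04,.06):
  u=(proj('scene',p+[0,0,k])[0]-[325,125]+.5)*7;cv2.circle(b,tuple(int(x) for x in u),2,(0,0,255),-1)
cv2.imwrite("pics/s4.png",b)
E
```

```text
t: 4.55
ee_pos: [0.5207, -0.2016, 0.1256]
eef_rot: [[-0.623, 0.782, 0.006], [0.782, 0.623, -0.005], [-0.008, 0.002, -1.0]]
contact_force: [0.6, -0.1, 0.9]
opening: 0.002
```

View pics/s4.png

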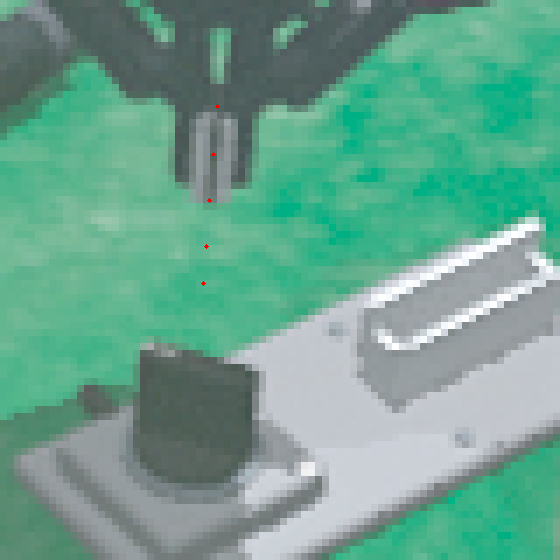

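The fingertips appear roughly 35 mm higher than the reported TCP implies, and that explains the missed wing. I'll check this against the starting pictures from both cameras before correcting.

```bash
python3 - <<'E'
from h import *
np.set_printoptions(precision=1,suppress=True)
p=np.array([.17785,-.5983,.2081]);y=np.array([.2848,-.9586,0])
for n,x0,y0,w,h,f in(('top',530,310,110,90,7),('scene',550,30,90,110,5.4)):
  im=cv2.imread(f'pics/{n}0.png')[y0:y0+h,x0:x0+w]
  b=cv2.resize(im,None,fx=f,fy=f,interpolation=cv2.INTER_CUBIC).astype(float);b=((b/255)**.5*255).astype(np.uint8)
  for s in(1,-1):
    for z,c in((-.004,(0,0,255)),(.032,(255,255,0)),(.1,(0,255,0))):
      u=(proj(n,p+s*.0425*y+[0,0,z])[0]-[x0,y0]+.5)*f;cv2.circle(b,tuple(int(v) for v in u),4,c,-1)
  cv2.imwrite(f'pics/g_{n}.png',b)
E
```

```text
(no output)
```

View pics/g_top.png

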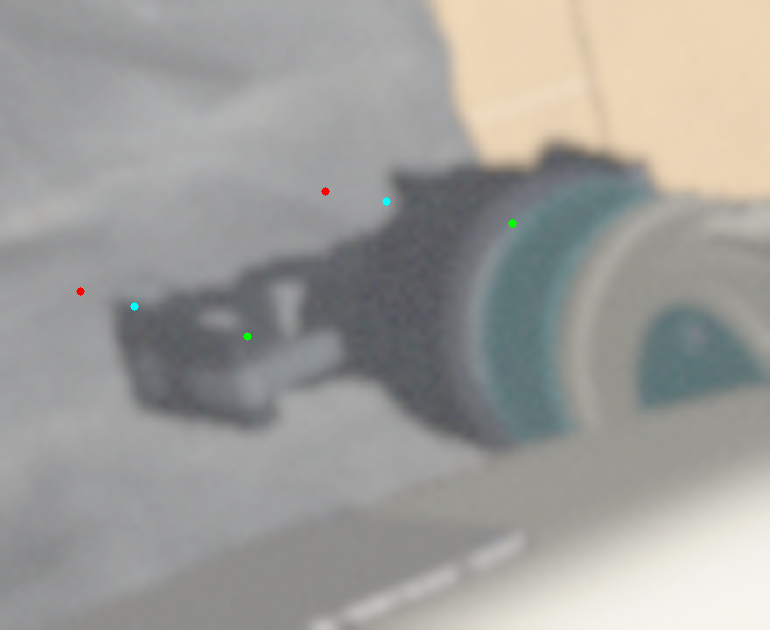

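View pics/g_scene.png

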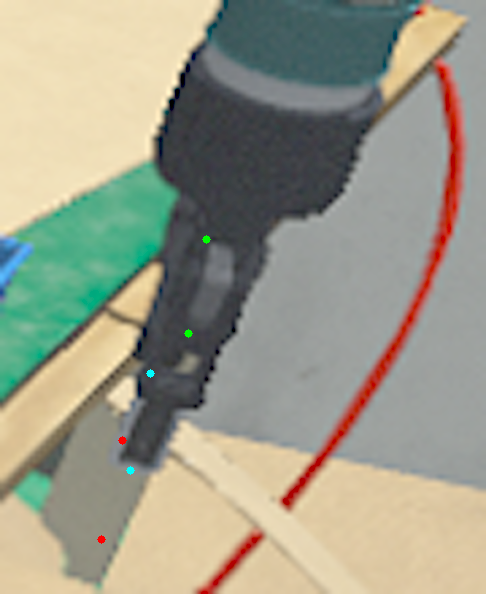

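```bash
python3 - <<'E'
from h import *
from rig import *
np.set_printoptions(precision=4,suppress=True)
for q in([.43,-.06,0],[.43,-.08,0],[.52,-.08,0],[.46,-.07,0]): print(q,proj('top',q)[0],proj('scene',q)[0])
K,d,r,t=P('top');print((-cv2.Rodrigues(r)[0].T@t))
print(get_obs()['ee_pos'])
E
```

```text
[0.43, -0.06, 0] [300.1609 239.4571] [341.6996 245.3529]
[0.43, -0.08, 0] [308.2984 239.2917] [347.2182 240.6564]
[0.52, -0.08, 0] [307.5654 203.1471] [319.0861 221.657 ]
[0.46, -0.07, 0] [303.9976 227.241 ] [334.8663 236.4594]
[ 0.3196 -0.08    1.2364]
[ 0.5197 -0.2012  0.1235]
```

```bash
python3 -m creep '-10 60 0 0 255;-20 116 -10 0 255;-20 116 -40 0 255;-20 116 -70 0 255;-20 116 -84 0 255;-20 116 -84 0 255;-20 116 -84 0 255'; python3 - <<'E'
from h import *
from rig import *
s=grab_frame("scene")
x0,y0,f=290,170,7
b=cv2.resize(s[y0:y0+80,x0:x0+80],None,fx=f,fy=f,interpolation=cv2.INTER_NEAREST).astype(float)
b=np.clip((b/255)**.5*255,0,255).astype(np.uint8)
o=get_obs();p=o['ee_pos'];print(p,o['contact_force'])
for k in (-.017,0,.02,.04,.06):
  u=(proj('scene',p+[0,0,k])[0]-[x0,y0]+.5)*f;cv2.circle(b,tuple(int(x) for x in u),2,(0,0,255),-1)
cv2.imwrite("pics/s5.png",b)
E
```

```text
t: 5.18
ee_pos: [0.4982, -0.0846, 0.0382]
eef_rot: [[-0.623, 0.782, 0.001], [0.782, 0.623, -0.003], [-0.003, -0.001, -1.0]]
contact_force: [-0.2, -0.1, 0.5]
opening: 0.001
[ 0.49983942 -0.08530765  0.03949542] [0.62187506 0.51457987 0.310753  ]
```

View pics/s5.png

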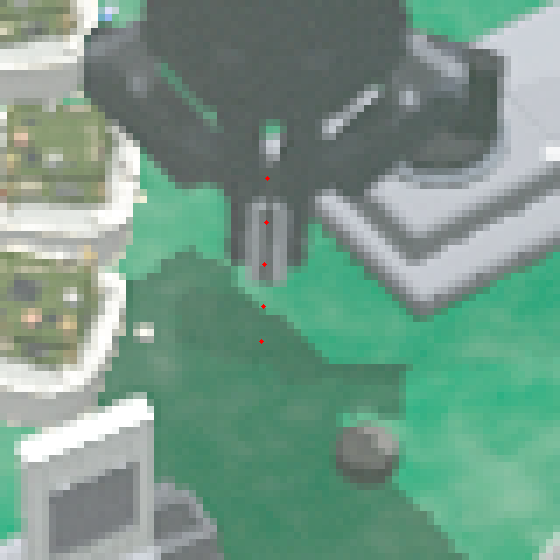

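```bash
python3 -m creep '0 0 -8 0 255;0 0 -15 0 255;0 0 -15 0 255'; python3 -m creep '0 0 -3 0 255;0 0 -6 0 255;0 0 -6 0 255'; python3 - <<'E'
from h import *
from rig import *
s=grab_frame("scene")
x0,y0,f=290,170,7
b=cv2.resize(s[y0:y0+80,x0:x0+80],None,fx=f,fy=f,interpolation=cv2.INTER_NEAREST).astype(float)
b=np.clip((b/255)**.5*255,0,255).astype(np.uint8)
o=get_obs();p=o['ee_pos'];print(p,o['contact_force'])
for k in (-.017,0,.02,.04,.06):
  u=(proj('scene',p+[0,0,k])[0]-[x0,y0]+.5)*f;cv2.circle(b,tuple(int(x) for x in u),2,(0,0,255),-1)
cv2.imwrite("pics/s6.png",b)
E
```

```text
t: 5.48
ee_pos: [0.4997, -0.0857, 0.0239]
eef_rot: [[-0.622, 0.783, 0.004], [0.783, 0.622, -0.004], [-0.005, 0.0, -1.0]]
contact_force: [-0.4, -1.4, -0.6]
opening: 0.002
t: 5.73
ee_pos: [0.4993, -0.0857, 0.0175]
eef_rot: [[-0.622, 0.783, 0.003], [0.783, 0.622, -0.004], [-0.005, 0.0, -1.0]]
contact_force: [0.7, -0.1, -0.2]
opening: -0.0
[ 0.49941324 -0.08566718  0.0176941 ] [-0.51827061 -0.36373695 -0.37693497]
```

View pics/s6.png

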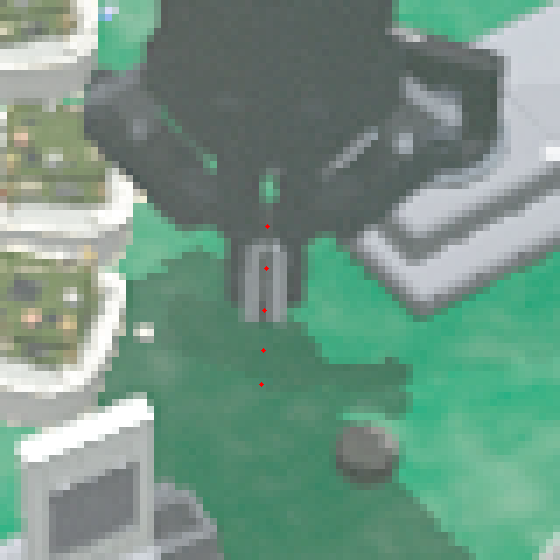

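```bash
python3 -m creep '0 0 -3 0 255;0 0 -6 0 255;0 0 -6 0 255'; python3 -m creep '0 0 -4 0 255;0 0 -8 0 255;0 0 -8 0 255';
```

```text
t: 6.03
ee_pos: [0.499, -0.0855, 0.0111]
eef_rot: [[-0.622, 0.783, 0.002], [0.783, 0.622, -0.003], [-0.004, -0.0, -1.0]]
contact_force: [-0.7, -0.2, 0.5]
opening: 0.004
t: 6.28
ee_pos: [0.4981, -0.0853, 0.0022]
eef_rot: [[-0.622, 0.783, 0.001], [0.783, 0.622, -0.003], [-0.003, -0.001, -1.0]]
contact_force: [0.2, -1.3, -1.1]
opening: -0.001
```

Below the nominal 17 mm there is still no contact, so the tips really are higher than stated. Continuing down in small steps.

```bash
python3 -m creep '0 0 -2 0 255;0 0 -5 0 255;0 0 -5 0 255'; python3 -m creep '0 0 -2 0 255;0 0 -4 0 255;0 0 -4 0 255'; python3 - <<'E'
from h import *
from rig import *
s=grab_frame("scene")
x0,y0,f=290,170,7
b=cv2.resize(s[y0:y0+80,x0:x0+80],None,fx=f,fy=f,interpolation=cv2.INTER_NEAREST).astype(float)
b=np.clip((b/255)**.5*255,0,255).astype(np.uint8)
o=get_obs();p=o['ee_pos'];print(p,o['contact_force'])
for k in (-.017,0,.02,.04,.06):
  u=(proj('scene',p+[0,0,k])[0]-[x0,y0]+.5)*f;cv2.circle(b,tuple(int(x) for x in u),2,(0,0,255),-1)
cv2.imwrite("pics/s7.png",b)
E
```

```text
t: 6.53
ee_pos: [0.4975, -0.0851, -0.0035]
eef_rot: [[-0.622, 0.783, -0.001], [0.783, 0.622, -0.002], [-0.002, -0.002, -1.0]]
contact_force: [0.5, 0.6, 0.3]
opening: -0.004
t: 6.78
ee_pos: [0.4972, -0.085, -0.0079]
eef_rot: [[-0.622, 0.783, -0.001], [0.783, 0.622, -0.002], [-0.001, -0.002, -1.0]]
contact_force: [-0.0, 0.5, 0.2]
opening: 0.001
[ 0.49730562 -0.08501776 -0.00771523] [ 0.60109564  0.35239123 -0.08104693]
```

View pics/s7.png

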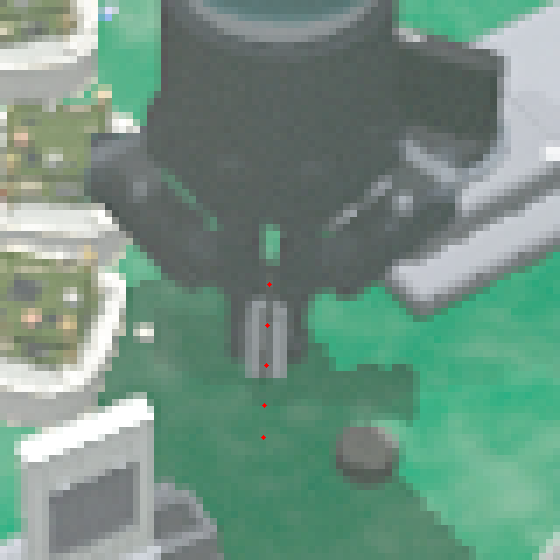

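```bash
python3 -m creep '0 0 -1 0 255;0 0 -3 0 255;0 0 -3 0 255';python3 -m creep '0 0 -1 0 255;0 0 -3 0 255;0 0 -3 0 255'; 
```

```text
t: 7.08
ee_pos: [0.4971, -0.085, -0.011]
eef_rot: [[-0.622, 0.783, -0.001], [0.783, 0.622, -0.002], [-0.001, -0.003, -1.0]]
contact_force: [-0.7, -0.6, 0.5]
opening: -0.001
t: 7.33
ee_pos: [0.4968, -0.0849, -0.0144]
eef_rot: [[-0.622, 0.783, -0.002], [0.783, 0.622, -0.002], [-0.0, -0.003, -1.0]]
contact_force: [0.5, -1.3, -0.2]
opening: -0.003
```

```bash
python3 -m creep '0 0 -1 0 255;0 0 -3 0 255;0 0 -3 0 255';python3 -m creep '0 0 -1 0 255;0 0 -2 0 255;0 0 -2 0 255'; 
```

```text
t: 7.58
ee_pos: [0.4965, -0.0848, -0.0177]
eef_rot: [[-0.622, 0.783, -0.003], [0.783, 0.622, -0.002], [0.0, -0.003, -1.0]]
contact_force: [-1.0, -0.2, 0.3]
opening: -0.004
t: 7.83
ee_pos: [0.4963, -0.0847, -0.02]
eef_rot: [[-0.622, 0.783, -0.003], [0.783, 0.622, -0.002], [0.0, -0.003, -1.0]]
contact_force: [-0.1, 0.2, -0.7]
opening: -0.003
```

```bash
python3 -m creep '0 0 -1 0 255;0 0 -2 0 255;0 0 -2 0 255';python3 -m creep '0 0 -1 0 255;0 0 -2 0 255;0 0 -2 0 255';  python3 - <<'E'
from h import *
from rig import *
np.set_printoptions(precision=4,suppress=True)
s=grab_frame("scene")
x0,y0,f=300,200,12
b=cv2.resize(s[y0:y0+45,x0:x0+60],None,fx=f,fy=f,interpolation=cv2.INTER_NEAREST).astype(float)
b=np.clip((b/255)**.5*255,0,255).astype(np.uint8)
o=get_obs();p=o['ee_pos'];print(p,o['contact_force'],o['joint_positions'])
for k in (-.017,0,.02,.04,.06):
  u=(proj('scene',p+[0,0,k])[0]-[x0,y0]+.5)*f;cv2.circle(b,tuple(int(x) for x in u),2,(0,0,255),-1)
cv2.imwrite("pics/s8.png",b)
E
```

```text
t: 8.08
ee_pos: [0.4964, -0.0847, -0.0219]
eef_rot: [[-0.622, 0.783, -0.003], [0.783, 0.622, -0.002], [0.0, -0.003, -1.0]]
contact_force: [0.2, 0.4, 0.3]
opening: 0.007
t: 8.33
ee_pos: [0.4964, -0.0848, -0.022]
eef_rot: [[-0.622, 0.783, -0.003], [0.783, 0.622, -0.002], [0.001, -0.004, -1.0]]
contact_force: [-5.5, 2.0, 17.7]
opening: 0.003
[ 0.4964 -0.0848 -0.022 ] [-5.1319  2.0014 17.2127] [-16.9503  17.6512 -31.0556  41.4326  -0.1566  34.5565]
```

View pics/s8.png

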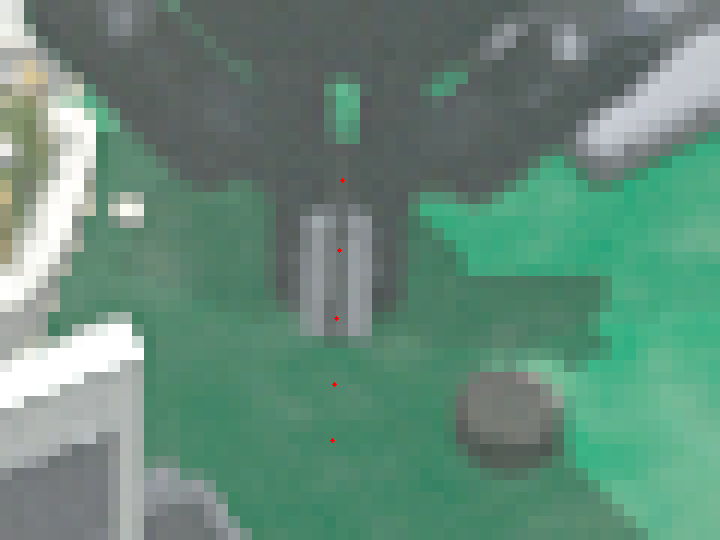

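Contact came at reported z = -22 mm with 17 N. Unprojecting the tip pixel at bench height gives the horizontal offset as well.

```bash
python3 -m creep '0 0 5 0 255;0 0 10 0 255;0 0 10 0 255'; python3 - <<'E'
from h import *
np.set_printoptions(precision=4,suppress=True)
for v in(333,337,341):
  q=unp('scene',(336/12-.5+300,v/12-.5+200),0)
  print(q, q-[.4964-.0068,-.0848+.0086,0])
p=np.array([.1778,-.5983,.2081]); y=np.array([.2848,-.9586,0]);x=np.array([.9586,.2848,0])
for off in ([0,0,.039],[.01,-.01,.039],[-.01,.01,.039]):
  print(off,[ (proj('top',p+off+[0,0,-.004]+s*.057*y+a*.011*x)[0]-[530,310]+.5)*7 for s in(1,) for a in(1,-1)])
E
```

```text
t: 8.63
ee_pos: [0.4975, -0.0851, -0.011]
eef_rot: [[-0.622, 0.783, -0.001], [0.783, 0.622, -0.003], [-0.001, -0.002, -1.0]]
contact_force: [0.1, -0.0, -0.7]
opening: -0.002
[ 0.4926 -0.0802  0.    ] [ 0.003 -0.004  0.   ]
[ 0.4919 -0.0794  0.    ] [ 0.0023 -0.0032  0.    ]
[ 0.4912 -0.0786  0.    ] [ 0.0016 -0.0024  0.    ]
[0, 0, 0.039] [array([422.3341, 149.6764]), array([445.0904, 220.4862])]
[0.01, -0.01, 0.039] [array([450.8722, 112.8897]), array([473.6585, 183.5674])]
[-0.01, 0.01, 0.039] [array([393.5253, 186.5898]), array([416.2512, 257.5236])]
```

The reported z reads about 39 mm too low, and the tips sit at reported z + 22 mm. The horizontal offset is only about 2–3 mm. Going back to the knob with that correction, so I want reported z ≈ 0.018 there.

```bash
python3 -m creep '0 0 35 0 0;0 0 70 0 0;0 0 105 7 0;6 -38 110 14 0;12 -76 110 21 0;18 -113 110 28 0;18 -113 110 35 0;18 -113 110 42 0;18 -113 110 49 0;18 -113 110 56 0;18 -113 110 63 0;18 -113 110 67 0'; python3 -m creep '0 0 0 0 0';python3 - <<'E'
from h import *
from rig import *
s=grab_frame("scene");cv2.imwrite("pics/s9.png",cv2.resize(s[110:230,310:430],None,fx=5,fy=5,interpolation=cv2.INTER_CUBIC))
E
```

```text
t: 9.63
ee_pos: [0.5153, -0.1981, 0.0984]
eef_rot: [[-0.962, -0.272, 0.001], [-0.272, 0.962, -0.001], [-0.001, -0.002, -1.0]]
contact_force: [0.4, -0.1, -0.8]
opening: 1.001
t: 9.72
ee_pos: [0.5152, -0.1981, 0.098]
eef_rot: [[-0.962, -0.273, 0.001], [-0.273, 0.962, -0.001], [-0.001, -0.001, -1.0]]
contact_force: [0.2, 0.0, -1.3]
opening: 1.003
```

View pics/s9.png

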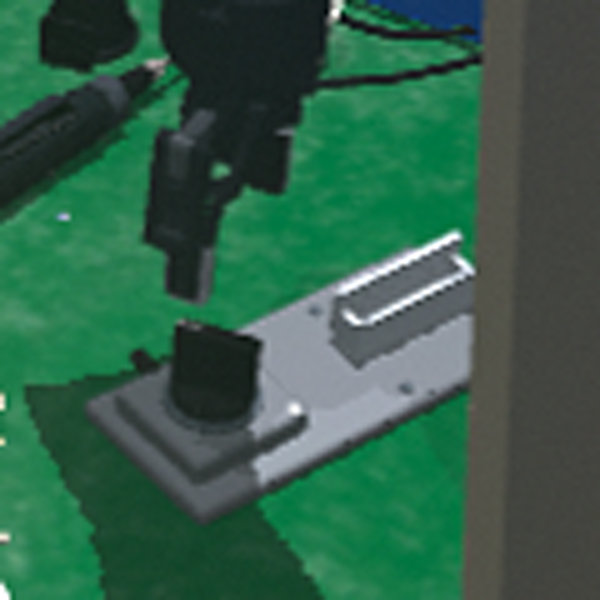

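The open jaws hang above the wing, which is at about (215,370). Descending and closing, with a check before turning.

```bash
python3 -m creep '0 0 -30 0 0;0 0 -60 0 0;0 0 -78 0 0;0 0 -79 0 0;0 0 -79 0 0;0 0 -79 0 255;0 0 -79 0 255;0 0 -79 0 255;0 0 -79 0 255;0 0 -79 0 255;0 0 -79 0 255;0 0 -79 0 255'; python3 -m creep '0 0 0 0 255;0 0 0 0 255;0 0 0 0 255'; python3 - <<'E'
from h import *
from rig import *
s=grab_frame("scene");cv2.imwrite("pics/s10.png",cv2.resize(s[110:230,310:430],None,fx=5,fy=5,interpolation=cv2.INTER_CUBIC))
E
```

```text
t: 10.77
ee_pos: [0.5156, -0.2005, 0.0199]
eef_rot: [[-0.963, -0.27, 0.001], [-0.27, 0.963, -0.007], [0.0, -0.007, -1.0]]
contact_force: [-1.8, -4.5, 1.3]
opening: 0.132
t: 11.02
ee_pos: [0.5156, -0.2006, 0.02]
eef_rot: [[-0.963, -0.27, 0.001], [-0.27, 0.963, -0.007], [0.0, -0.007, -1.0]]
contact_force: [0.4, -1.7, -0.0]
opening: 0.128
```

View pics/s10.png

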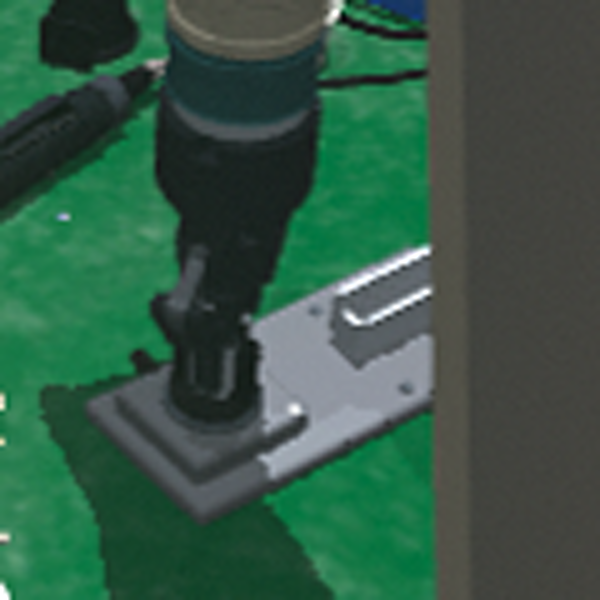

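The wing is now between the pads at (215,375), and the opening holds at about 11–12 mm. Turning it clockwise.

```bash
python3 -m creep '0 0 0 -7 255;0 0 0 -14 255;0 0 0 -21 255;0 0 0 -28 255;0 0 0 -35 255;0 0 0 -42 255;0 0 0 -49 255;0 0 0 -56 255;0 0 0 -61 255;0 0 0 -65 255;0 0 0 -67 255;0 0 0 -67 255'; python3 -c "
from rig import *;o=get_obs();print(o['torque'])"
```

```text
t: 12.07
ee_pos: [0.5161, -0.1983, 0.02]
eef_rot: [[-0.629, 0.777, -0.004], [0.777, 0.629, 0.0], [0.003, -0.003, -1.0]]
contact_force: [0.5, 5.8, 1.4]
opening: 0.131
[ 1.18160928 -0.42552689  1.65873476]
```

The turn is 66.7° and the torque has risen to 1.66 N m, so it is at the stop. I'll hold briefly, then open to let it spring back.

```bash
python3 -m creep '0 0 0 0 255;0 0 0 0 255;0 0 0 0 0;0 0 0 0 0;0 0 0 0 0;0 0 0 0 0;0 0 0 0 0;0 0 0 0 0;0 0 0 0 0'; python3 - <<'E'
from h import *
from rig import *
s=grab_frame("scene");cv2.imwrite("pics/s11.png",cv2.resize(s[110:230,310:430],None,fx=5,fy=5,interpolation=cv2.INTER_CUBIC))
E
```

```text
t: 12.82
ee_pos: [0.5161, -0.1983, 0.02]
eef_rot: [[-0.629, 0.778, -0.004], [0.778, 0.629, 0.0], [0.003, -0.003, -1.0]]
contact_force: [-0.0, 0.2, -0.7]
opening: 0.997
```

View pics/s11.png

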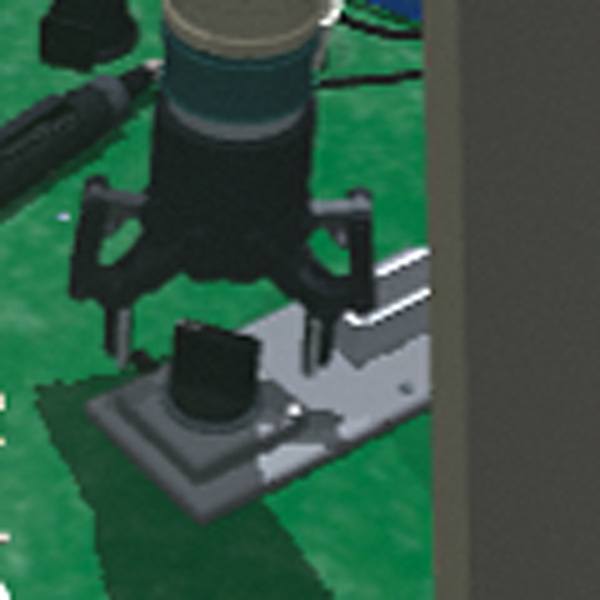

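The knob is back at rest, with its wing top at (175,322)–(262,342) exactly as before, and the fingers are clear of it. Lifting and moving over the wide label, passing high above the narrow one.

```bash
python3 -m creep '0 0 40 0 0;0 0 80 0 0;-5 35 112 -3 0;-11 75 120 -6 0;-17 115 120 -10 0;-24 155 120 -14 0;-30 195 120 -18 0;-36 235 120 -22 0;-43 275 120 -25 0;-50 315 120 -25 0;-57 355 120 -25 0;-64 394 120 -25 0';  python3 -m creep '0 5 0 0 0;0 5 0 0 0;0 5 0 0 0'; python3 - <<'E'
from h import *
from rig import *
o=get_obs();print(o['ee_pos'],np.degrees(np.arctan2(o['eef_rot'][1,0],o['eef_rot'][0,0])),o['joint_positions'])
s=grab_frame("scene");cv2.imwrite("pics/s12.png",cv2.resize(s[190:340,200:350],None,fx=4,fy=4,interpolation=cv2.INTER_CUBIC))
E
```

```text
t: 13.87
ee_pos: [0.4513, 0.1976, 0.1402]
eef_rot: [[-0.241, 0.97, -0.003], [0.97, 0.241, 0.002], [0.003, -0.003, -1.0]]
contact_force: [0.5, 0.1, 0.1]
opening: 1.001
t: 14.12
ee_pos: [0.4511, 0.2026, 0.1401]
eef_rot: [[-0.243, 0.97, -0.003], [0.97, 0.243, 0.001], [0.002, -0.003, -1.0]]
contact_force: [0.3, -0.1, -0.6]
opening: 1.0
[0.45111461 0.2025785  0.14013117] 104.03953953400325 [ 16.6016157    5.55710637 -22.76206886  61.84346257   0.13601839
  92.56169393]
```

View pics/s12.png

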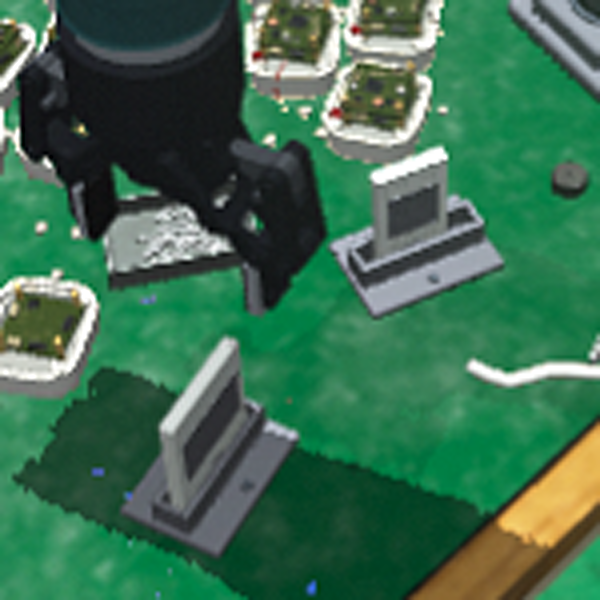

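The open gripper is above and around the wide label, which is at (200,430) in the crop, and the narrow one is untouched. Descending to reported z ≈ 0.031 and closing.

```bash
python3 -m creep '1 -2 -35 0 0;1 -2 -70 0 0;1 -2 -100 0 0;1 -2 -109 0 0;1 -2 -109 0 0;1 -2 -109 0 255;1 -2 -109 0 255;1 -2 -109 0 255;1 -2 -109 0 255;1 -2 -109 0 255;1 -2 -109 0 255;1 -2 -109 0 255';  python3 -m creep '0 0 0 0 255;0 0 0 0 255;0 0 0 0 255'; python3 - <<'E'
from h import *
from rig import *
o=get_obs();print(o['ee_pos'],np.degrees(np.arctan2(o['eef_rot'][1,0],o['eef_rot'][0,0])))
s=grab_frame("scene");cv2.imwrite("pics/s13.png",cv2.resize(s[220:340,200:320],None,fx=5,fy=5,interpolation=cv2.INTER_CUBIC))
E
```

```text
t: 15.17
ee_pos: [0.453, 0.2001, 0.032]
eef_rot: [[-0.241, 0.97, -0.002], [0.97, 0.241, 0.002], [0.002, -0.002, -1.0]]
contact_force: [-1.2, 0.3, 4.9]
opening: 0.093
t: 15.42
ee_pos: [0.4528, 0.2002, 0.032]
eef_rot: [[-0.241, 0.97, -0.002], [0.97, 0.241, 0.002], [0.002, -0.002, -1.0]]
contact_force: [-0.0, 0.9, 1.8]
opening: 0.095
[0.45283524 0.20017632 0.03196326] 103.96672324009342
```

View pics/s13.png

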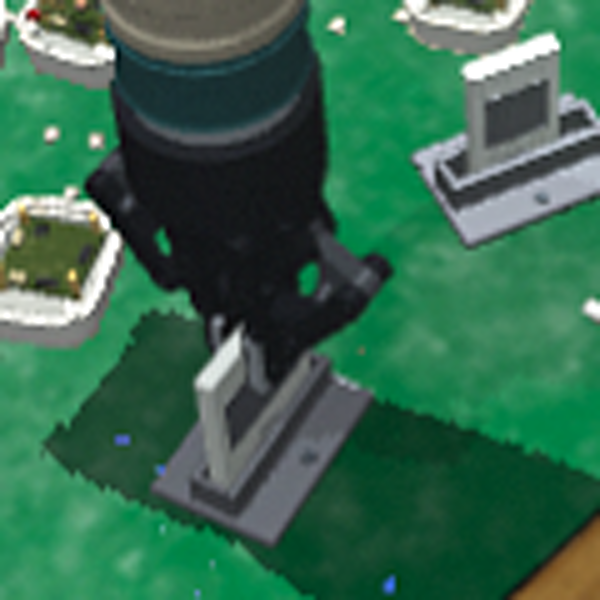

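The jaw opening is 8 mm, so the plate is held. Lifting straight up and checking how it sits in the jaws.

```bash
python3 -m creep '0 0 10 0 255;0 0 30 0 255;0 0 60 0 255;0 0 90 0 255;0 0 110 0 255;0 0 110 0 255;0 0 110 0 255;0 0 110 0 255'; python3 - <<'E'
from h import *
from rig import *
o=get_obs();print(o['ee_pos'],np.degrees(np.arctan2(o['eef_rot'][1,0],o['eef_rot'][0,0])))
s=grab_frame("scene");cv2.imwrite("pics/s14raw.png",s);cv2.imwrite("pics/s14.png",cv2.resize(s[200:300,195:295],None,fx=6,fy=6,interpolation=cv2.INTER_CUBIC))
t=grab_frame("top");cv2.imwrite("pics/t14.png",cv2.resize(t[190:290,140:260],None,fx=6,fy=6,interpolation=cv2.INTER_CUBIC))
E
```

```text
t: 16.13
ee_pos: [0.4521, 0.2, 0.1414]
eef_rot: [[-0.241, 0.97, -0.004], [0.97, 0.241, 0.002], [0.002, -0.003, -1.0]]
contact_force: [-0.6, 0.2, -1.6]
opening: 0.095
[0.45206397 0.19997641 0.14138807] 103.96732059533211
```

View pics/s14.png

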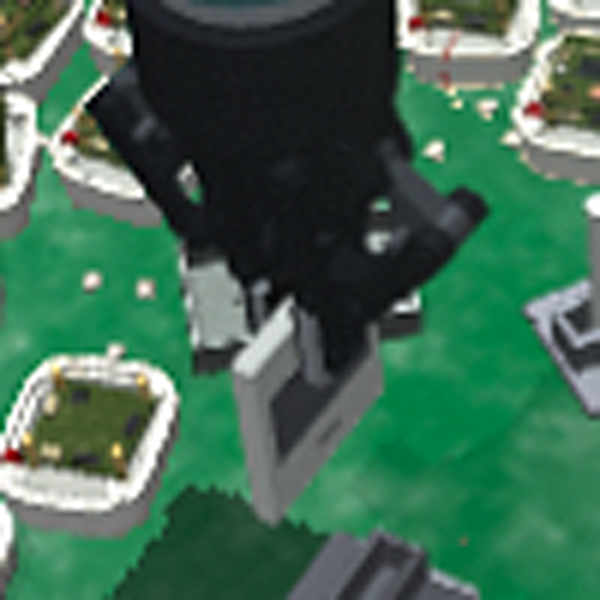

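View pics/t14.png

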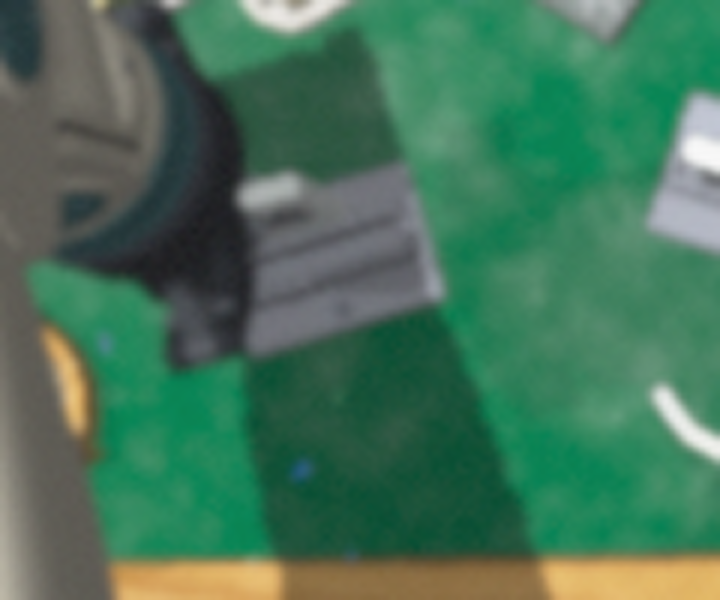

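```bash
python3 - <<'E'
from h import *
np.set_printoptions(precision=4,suppress=True)
f=lambda u,v,z:unp('scene',((u+.5)/6-.5+195,(v+.5)/6-.5+200),z)
g=lambda u,v,z:unp('top',((u+.5)/6-.5+140,(v+.5)/6-.5+190),z)
L=f(272,520,.1154);R=f(383,392,.1154);T=f(236,368,.1914);TR=g(306,185,.1914)
c=np.array([.4521,.2]);yaw=np.radians(13.97);x=np.array([np.cos(yaw),np.sin(yaw)]);y=np.array([-x[1],x[0]])
for n,p in dict(botFL=L,botFR=R,topL=T,topR=TR).items():
  d=p[:2]-c;print(n,p,'local x,y',d@x,d@y)
# projected model with label centred at TCP
for s in(1,-1):
  for zz in(.1154,.1914):
    for a in (-.0045,.0045):
      q=np.r_[c+a*x+s*.032*y,zz];print(s,zz,a,'scene',(proj('scene',q)[0]-[195,200]+.5)*6,'top',(proj('top',q)[0]-[140,190]+.5)*6)
E
```

```text
botFL [0.4433 0.2292 0.1154] local x,y -0.0015127922982669736 0.030418226019763562
botFR [0.4556 0.17   0.1154] local x,y -0.003833447029802473 -0.02991209175977633
topL [0.4459 0.2317 0.1914] local x,y 0.0016318909814815132 0.03222223149793988
topR [0.4572 0.167  0.1914] local x,y -0.0030657188189822733 -0.03325054965622194
1 0.1154 -0.0045 scene [277.4503 527.8398] top [187.843  259.1593]
1 0.1154 0.0045 scene [253.9636 516.4765] top [182.6656 236.1591]
1 0.1914 -0.0045 scene [253.8198 375.852 ] top [129.9036 236.94  ]
1 0.1914 0.0045 scene [229.058  364.3301] top [124.4717 212.3634]
-1 0.1154 -0.0045 scene [388.6959 388.9197] top [350.8574 215.6036]
-1 0.1154 0.0045 scene [365.7854 378.4251] top [345.464  192.6171]
-1 0.1914 -0.0045 scene [372.3108 235.4236] top [303.9911 190.3337]
-1 0.1914 0.0045 scene [348.1874 224.8334] top [298.3061 165.7671]
```

The label hangs upright and is centred on the reported TCP to 1–2 mm, with its yaw matching, so the horizontal readings can be trusted. Now I'll check the bay pose with a model overlay.

```bash
cat > ov.py <<'E'
from h import *
import sys
def ov(imgs,bx,by,yawd,tag):
  a=np.radians(yawd);X=np.array([np.cos(a),np.sin(a)]);Y=np.array([-X[1],X[0]])
  for n,x0,y0,w,h,f in(('top',380,185,60,50,12),('scene',370,140,55,50,13)):
    b=cv2.resize(imgs[n][y0:y0+h,x0:x0+w],None,fx=f,fy=f,interpolation=cv2.INTER_CUBIC)
    def W(lx,ly,z): return np.r_[np.array([bx,by])+lx*X+ly*Y,z]
    def line(p,q,c):
      u=((proj(n,np.array([W(*p),W(*q)]))-[x0,y0]+.5)*f).astype(int);cv2.line(b,tuple(map(int,u[0])),tuple(map(int,u[1])),c,1)
    line((.0065,.037,.05),(.0065,-.037,.05),(0,0,255))
    line((-.0125,.037,.045),(-.0125,-.037,.045),(255,0,0))
    for s in(1,-1): line((-.0065,s*.037,.036),(.0065,s*.037,.036),(0,160,0))
    for s in(1,-1): line((-.005,s*.025,.024),(.005,s*.025,.024),(255,0,255)); line((s*.005,-.025,.024),(s*.005,.025,.024),(255,0,255))
    cv2.imwrite(f'pics/ov_{tag}_{n}.png',b)
E
python3 - <<'E'
from ov import *
ov({n:cv2.imread(f'pics/{n}0.png') for n in('top','scene')},.4895,-.3282,-12,'a')
E
```

```text
(no output)
```

View pics/ov_a_top.png

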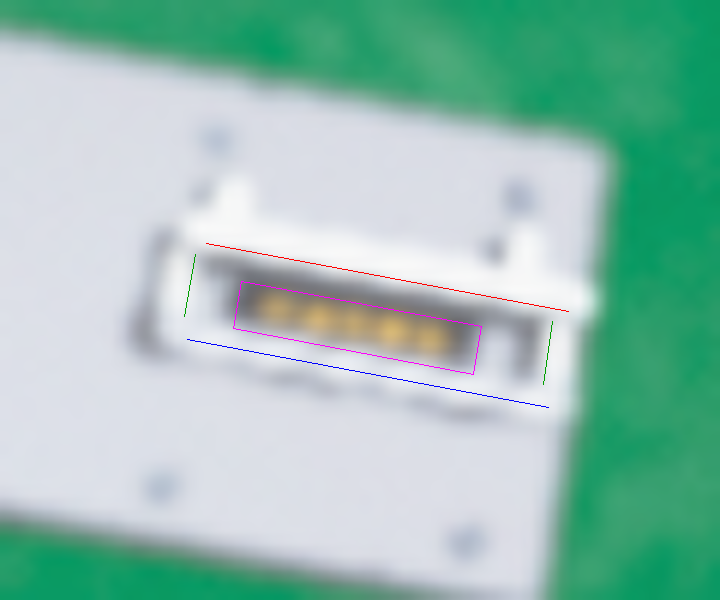

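View pics/ov_a_scene.png

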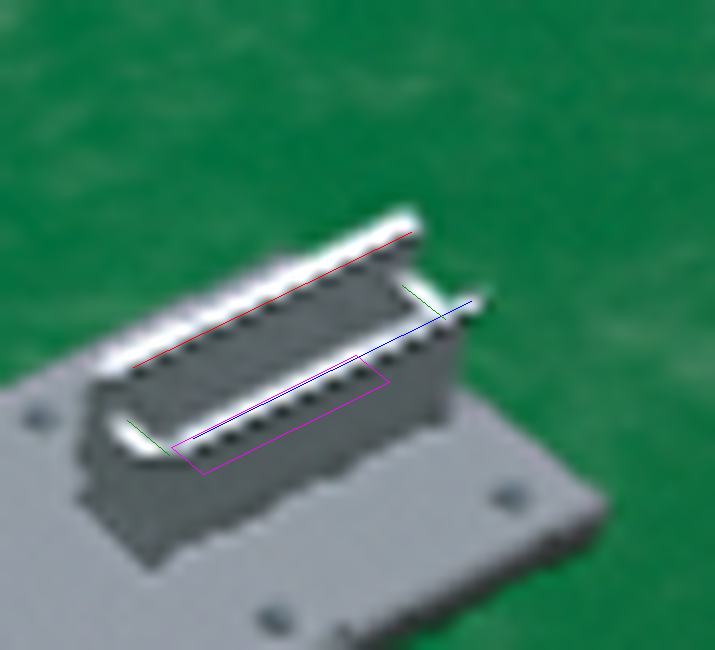

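The overlay matches in both views, with the red line on the panel edge, the blue on the flare and the pink on the contact bar, to within about 1–2 mm. Carrying the label over to the bay at (0.490,-0.328), yaw -12°.

```bash
python3 -m creep '0 -15 8 0 255;2 -50 15 -2 255;5 -88 15 -4 255;8 -126 15 -7 255;11 -164 15 -10 255;14 -202 15 -13 255;17 -240 15 -16 255;20 -278 15 -19 255;23 -316 15 -22 255;26 -352 15 -24 255;29 -382 15 -26 255;31 -405 15 -26 255'; python3 - <<'E'
from rig import *
import numpy as np
o=get_obs();print(o['ee_pos'],np.degrees(np.arctan2(o['eef_rot'][1,0],o['eef_rot'][0,0])),o['opening'])
E
```

```text
t: 17.23
ee_pos: [0.4813, -0.2075, 0.1537]
eef_rot: [[0.212, 0.977, -0.007], [0.977, -0.212, 0.004], [0.003, -0.008, -1.0]]
contact_force: [-0.4, -0.2, 0.5]
opening: 0.091
[ 0.4813345  -0.20749952  0.15373107] 77.77732884491068 0.09132332986436655
```

```bash
python3 -m creep '2 -30 0 0 255;5 -65 0 0 255;8 -98 0 0 255;9 -118 0 0 255;9 -121 -15 0 255;9 -121 -40 0 255;9 -121 -60 0 255;9 -121 -66 0 255;9 -121 -66 0 255;9 -121 -66 0 255'; python3 - <<'E'
from h import *
from rig import *
o=get_obs();print(o['ee_pos'],np.degrees(np.arctan2(o['eef_rot'][1,0],o['eef_rot'][0,0])))
for n,x0,y0,w,h,f in(('top',370,165,80,70,9),('scene',350,105,80,90,7)):
  s=grab_frame(n);cv2.imwrite(f"pics/b15{n}.png",cv2.resize(s[y0:y0+h,x0:x0+w],None,fx=f,fy=f,interpolation=cv2.INTER_CUBIC))
E
```

```text
t: 18.07
ee_pos: [0.4898, -0.3279, 0.087]
eef_rot: [[0.212, 0.977, -0.008], [0.977, -0.211, 0.005], [0.004, -0.009, -1.0]]
contact_force: [1.2, -0.2, -0.7]
opening: 0.092
[ 0.48984399 -0.32792919  0.08703698] 77.78916832832782
```

View pics/b15top.png

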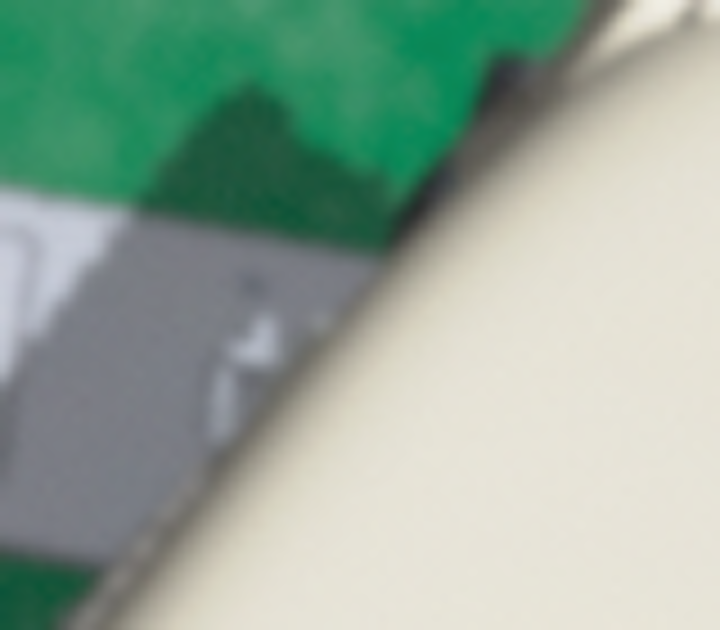

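View pics/b15scene.png

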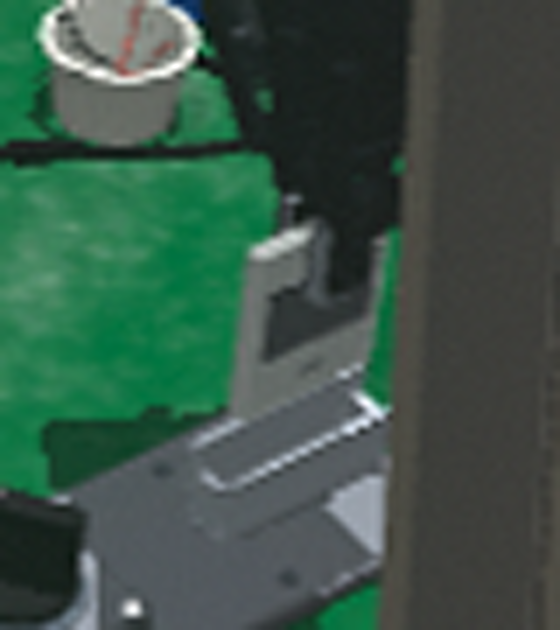

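```bash
cat > lab.py <<'E'
from h import *
def lab(img,c,zb,yawd,x0,y0,w,h,f,out,n='scene'):
  a=np.radians(yawd);X=np.array([np.cos(a),np.sin(a)]);Y=np.array([-X[1],X[0]])
  b=cv2.resize(img[y0:y0+h,x0:x0+w],None,fx=f,fy=f,interpolation=cv2.INTER_CUBIC)
  def poly(pts,col):
    u=((proj(n,[np.r_[np.array(q[3])+q[0]*X+q[1]*Y,q[2]] for q in pts])-[x0,y0]+.5)*f).astype(np.int32);cv2.polylines(b,[u],True,col,1)
  for s,col in((-.0045,(0,0,255)),(.0045,(0,200,255))): poly([(s,.032,zb,c),(s,-.032,zb,c),(s,-.032,zb+.076,c),(s,.032,zb+.076,c)],col)
  B=(.490,-.3283);a=np.radians(-12);
  poly([(.0065,.037,.05,B),(.0065,-.037,.05,B),(-.0125,-.037,.045,B),(-.0125,.037,.045,B)],(255,0,255))
  cv2.imwrite(out,b)
E
python3 - <<'E'
from lab import *
from rig import *
lab(grab_frame('scene'),(.4898,-.3279),.061,-12.2,365,120,50,70,9,'pics/l1.png')
E
```

```text
(no output)
```

View pics/l1.png

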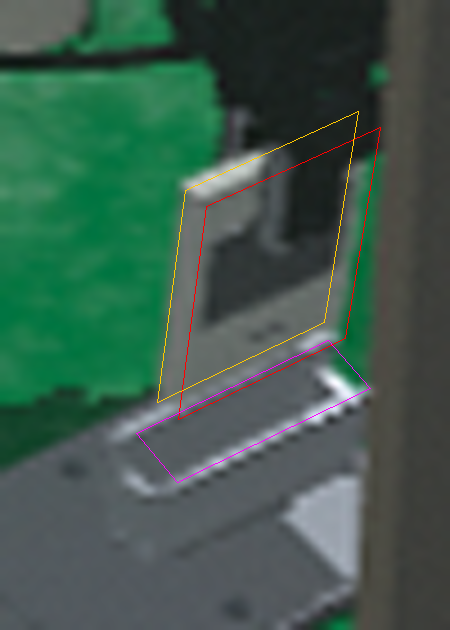

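The model outlines (red and yellow) match the held label, and it lines up over the slot (pink). Lowering in stages while watching the force.

```bash
python3 -m creep '0 0 -6 0 255;0 0 -12 0 255;0 0 -18 0 255;0 0 -24 0 255;0 0 -25 0 255;0 0 -25 0 255'; python3 -m creep '0 0 -4 0 255;0 0 -8 0 255;0 0 -10 0 255;0 0 -10 0 255'
```

```text
t: 18.72
ee_pos: [0.4905, -0.3284, 0.0629]
eef_rot: [[0.211, 0.977, -0.007], [0.977, -0.211, 0.004], [0.003, -0.007, -1.0]]
contact_force: [0.2, -0.6, -0.6]
opening: 0.091
t: 19.05
ee_pos: [0.4901, -0.328, 0.0521]
eef_rot: [[0.211, 0.977, -0.008], [0.977, -0.211, 0.005], [0.003, -0.009, -1.0]]
contact_force: [0.6, -0.1, -0.3]
opening: 0.095
```

```bash
python3 -m creep '0 0 -2 0 255;0 0 -4 0 255;0 0 -6 0 255;0 0 -8 0 255;0 0 -8 0 255;0 0 -8 0 255'; python3 - <<'E'
from lab import *
from rig import *
o=get_obs();p=o['ee_pos'];print(p,o['contact_force'])
lab(grab_frame('scene'),p[:2],p[2]-.026,-12.2,365,120,50,70,9,'pics/l2.png')
E
```

```text
t: 19.55
ee_pos: [0.4904, -0.3283, 0.0453]
eef_rot: [[0.211, 0.977, -0.007], [0.977, -0.211, 0.004], [0.003, -0.008, -1.0]]
contact_force: [-2.0, 1.3, 7.0]
opening: 0.093
[ 0.49040913 -0.32828673  0.04527418] [-1.96932598  1.28438456  6.97969507]
```

View pics/l2.png

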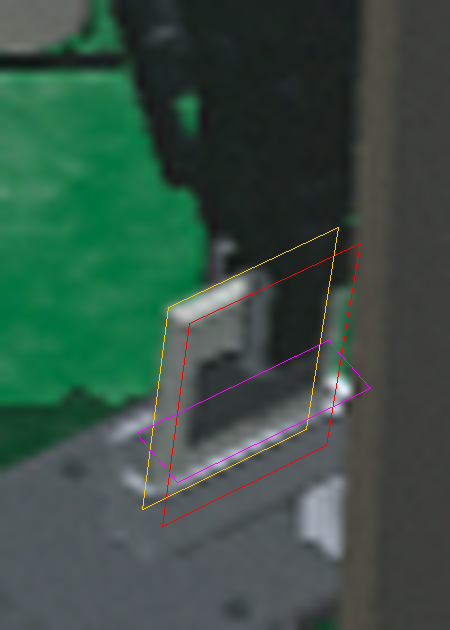

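The label is behind the lip and pressing on the bar with 7 N, which is about 4 mm down. Pushing on to the stop.

```bash
python3 -m creep '0 0 -1 0 255;0 0 -2 0 255;0 0 -3 0 255;0 0 -3 0 255;0 0 -3 0 255'
```

```text
t: 20.02
ee_pos: [0.4905, -0.3283, 0.044]
eef_rot: [[0.211, 0.977, -0.007], [0.977, -0.211, 0.004], [0.002, -0.007, -1.0]]
contact_force: [-2.5, 2.7, 9.3]
opening: 0.096
```

```bash
python3 -m creep '0 0 -1 0 255;0 0 -3 0 255;0 0 -4 0 255;0 0 -4 0 255;0 0 -4 0 255;0 0 -4 0 255'
```

```text
t: 20.52
ee_pos: [0.4907, -0.3285, 0.0438]
eef_rot: [[0.211, 0.977, -0.006], [0.977, -0.211, 0.003], [0.002, -0.007, -1.0]]
contact_force: [-6.1, 5.5, 22.0]
opening: 0.091
```

The force jumped to 22 N with no further travel. The underside is at about 17.8 mm, which matches the bar's stop of 24-6 = 18 mm. Holding for a final look.

```bash
python3 -m creep '0 0 -3 0 255;0 0 -3 0 255;0 0 -3 0 255;0 0 -3 0 255'; python3 - <<'E'
from lab import *
from rig import *
o=get_obs();p=o['ee_pos'];print(p,o['contact_force'],o['qvel'].round(2))
s=grab_frame('scene')
lab(s,p[:2],p[2]-.026,-12.2,365,130,50,65,9,'pics/l3.png')
cv2.imwrite('pics/f1.png',cv2.resize(s[130:330,210:410],None,fx=3,fy=3,interpolation=cv2.INTER_CUBIC))
E
```

```text
t: 20.85
ee_pos: [0.4907, -0.3284, 0.0438]
eef_rot: [[0.211, 0.977, -0.006], [0.977, -0.211, 0.003], [0.002, -0.007, -1.0]]
contact_force: [-5.1, 4.1, 17.2]
opening: 0.093
[ 0.49066403 -0.32840392  0.04383698] [-5.09871424  4.14600324 17.15045709] [-0.05  0.02 -0.02 -0.01  0.03  0.02]
```

View pics/l3.png

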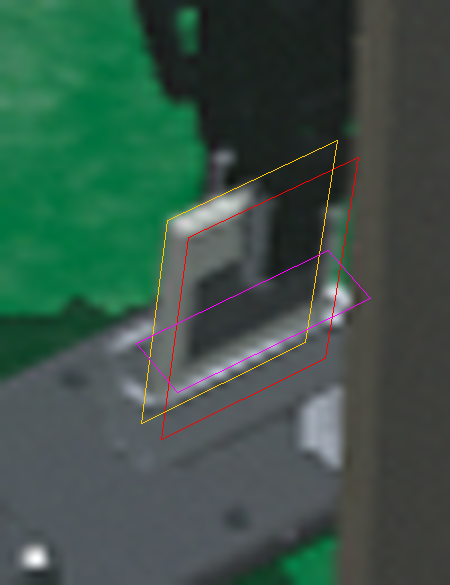

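View pics/f1.png

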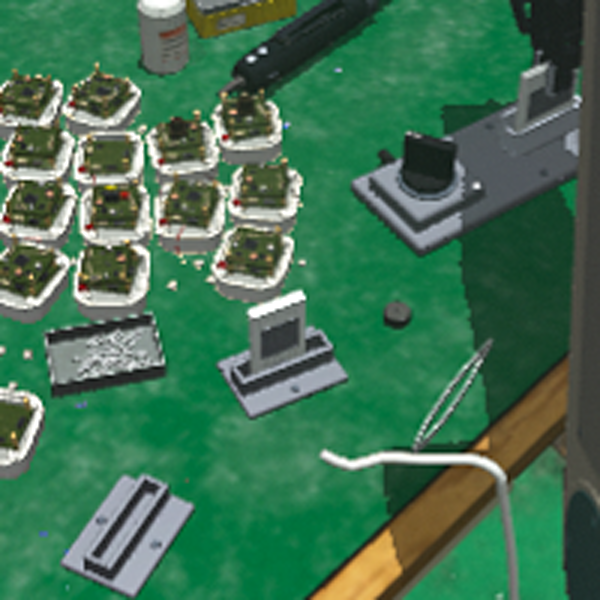

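The label sits upright between lip and panel, with its top-left corner at (168,220) on the model. The knob is at rest, the narrow label is still in its stand, and the push is steady at about 17 N. Handing in.

```bash
python3 - <<'E'
from rig import workorder,get_obs
print(workorder.job_done()); o=get_obs();print(o['t'],o['ee_pos'],o['contact_force'],o['opening'])
E
```

```text
the job is handed in; nothing more can be done
None
the job is handed in; nothing more can be done
```

I turned the knob clockwise to its stop and let it spring back. Then I moved the wide label holder into the dock's bay and handed the job in with the gripper still pressing it home. The hand-in returned no verdict, and I could not read the state again afterwards.

**Missed first grasp:** the first attempt at the knob closed on nothing. The reported tool height reads about 39 mm too low compared with the stated finger length. I measured this by touching the bench near the dock with the shut fingers (about 18 N) and corrected for it from then on.

**Last checks, from about t = 20.9 s:**
- **Knob:** it turned 66.7° with the torque rising to 1.66 N m at the stop. In the pictures it is back at its rest position with the fingers clear of it.
- **Wide label in the bay:** it is upright with the display to the lip, within about 1 mm and 1° of my estimate of the bay's pose. That estimate carries about 1–2 mm of error of its own.
- **Contact bar:** I judged it fully down from three signs. The underside is at about 17.8 mm against an expected 18 mm, the force jumped when I pushed further, and there was no further travel.
- **Grip:** the arm was at rest, pressing down with about 17 N. The jaws were closed on the plate with an 8 mm reading; it is 9 mm thick.
- **Narrow label:** it is still in its stand and looks unmoved.

**Disagreement:** before the label went in, its far edge sat 1–2 pixels off my model outline. It still went into the slot without catching.

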